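# Restock the cake display in the delivered order

## Task

Move the bottle, the jar, the dessert cup and the carton from the grey delivery carrier to the four round cake boards on the dark wooden display step, keeping the row in the same order: each goes on the board that has the same place in its row as the thing has in the carrier. Set each one down gently, upright, in the middle of its board, and leave the cake knife and the sugar shaker where they are.

Things in the scene. Friction and masses are not known exactly. Their poses are not given: they have to be found in the camera images.
- bottle: Small amber glass juice bottle with a black cap, 130 mm tall: body 58 mm across up to 85 mm, shoulder narrowing to 104 mm, cap 40 mm across from 104 to 130 mm. 0.2 to 0.4 kg. Origin: centre of its underside, z up. Stands upright in one of the four compartments (110 mm apart, floor 5 mm and walls 22 mm above the table) of the low grey carrier.
- jar: Squat amber glass jar with a flat steel lid, 62 mm across and 72 mm tall (lid from 56 mm up). 0.2 to 0.4 kg. Origin: centre of its underside, z up. Stands in a compartment of the carrier (inside about 90 mm across the row, 107 mm along it).
- cup: White dessert cup with a domed lid, 99 mm tall: tapering body 52 mm across at the foot and 58 mm at 55 mm height, an upright rim band 64 mm across from 55 to 73 mm, a dome above. 0.1 to 0.25 kg. Origin: centre of its underside, z up. Stands in a compartment of the carrier.
- carton: Small square pastry carton, 70 mm tall: brown box 54 x 54 mm, overlapping white lid 58 x 58 mm from 45 mm up. 0.1 to 0.2 kg. Origin: centre of its underside, z up. Stands in a compartment, square to the carrier, which may be turned up to 0.12 rad: its x axis points across the rows from carrier to boards, its y axis along them.
- board_bottle: For the bottle: of four like boards, the one with the same place along its row as the bottle has in the carrier. Fixed round silver cake board, 84 mm across, 4 mm thick, white paper disc, on the dark wooden display step (20 mm high) beyond the carrier (+x). Origin: centre of its underside, 20 mm above the table; top face 4 mm higher. The boards are not quite in line: 168 to 202 mm across from their thing.
- board_jar: For the jar: of four like boards, the one with the same place along its row as the jar has in the carrier. Fixed round silver cake board, 84 mm across, 4 mm thick, white paper disc, on the dark wooden display step (20 mm high) beyond the carrier (+x). Origin: centre of its underside, 20 mm above the table; top face 4 mm higher. The boards are not quite in line: 168 to 202 mm across from their thing.
- board_cup: For the cup: of four like boards, the one with the same place along its row as the cup has in the carrier. Fixed round silver cake board, 84 mm across, 4 mm thick, white paper disc, on the dark wooden display step (20 mm high) beyond the carrier (+x). Origin: centre of its underside, 20 mm above the table; top face 4 mm higher. The boards are not quite in line: 168 to 202 mm across from their thing.
- board_carton: For the carton: of four like boards, the one with the same place along its row as the carton has in the carrier. Fixed round silver cake board, 84 mm across, 4 mm thick, white paper disc, on the dark wooden display step (20 mm high) beyond the carrier (+x). Origin: centre of its underside, 20 mm above the table; top face 4 mm higher. The boards are not quite in line: 168 to 202 mm across from their thing.
- cake_knife: Bystander: a cake knife with a steel blade and a wooden handle, 200 mm long, 22 mm wide, 12 mm high, lying on the table between the carrier and the display step, along the row. Origin at the middle of its underside, x axis along it.
- shaker: Bystander: a glass sugar shaker with a steel top, 50 mm across and 92 mm tall, standing on the table past the robot's right-hand (-y) end of the two rows. Origin at the centre of its underside.
Mind the look-alikes: they are no part of the job. Leave any pink or turquoise look-alike of the cup alone.

How it is judged:
By the outcome, as a careful person would: the job done as asked, in the order asked, and still so for the second after the job is handed in, with the robot touching nothing.
It also fails if it takes over 120 s, if anything falls off the work surface, if the arm or the gripper's body presses on something with over 40 N, if the wrist force passes 120 N, or if a joint passes its speed limit or range.

## Robot

A 6-joint arm with a two-finger parallel gripper is mounted at the origin on the work surface. World frame = base frame: x ahead of the robot, y to its left, z up, the work surface at z = 0. Lengths are in mm, angles in rad, forces in N, time in s.
With the tool pointing down it reaches from about 325 to 850 mm from the base axis. Payload 4.4 kg.
Tool frame: the origin (TCP) lies on the centre line of the jaws, within the pads' length; the fingertips stand env.tips_ahead ahead of it and the grasp point (between the pads) lies 2 mm behind it (env.tips_ahead is the distance from the TCP to the fingertips, in mm); z points along the fingers, y is the line along which they close (so a half turn about z gives the same grasp; the last joint's range is limited). The gripper opens to 94 mm and grips with 3 to 60 N. Pads are 16 mm wide; open, the fingers measure 119 mm over their backs; the gripper's body (75 mm by 177 mm) begins 78 mm behind the grasp point.
Start: joints at [-1.381, 0.207, 1.542, -0, 1.393, -0.15], TCP at [192.176, -541.937, 222.447] pointing down, gripper open.
Joint ranges: [-2.73, 2.73], [-0.86, 2.22], [0.23, 2.46], [-1.11, 4.25], [0.08, 2.63], [-2.82, 2.82]. Speed limits (rad/s): [2.79, 2.79, 3.14, 3.14, 3.14, 3.14].

## Interface

Orientations are given as a rotation vector (axis times angle).
In Python, from cell import env gives the robot as it stands.
- The arm moves only by the tool drive_tool, never from a script. Its argument "plan" is one flat list of numbers, 7 for each row, row after row: the shift along the world's x, y, z normalised to -1 to 1, where 1 is 100 mm, then the turn, a rotation vector about the world's x, y, z normalised to -1 to 1, where 1 is 90 degrees, then the finger opening in mm, from 0 to 94. A call has 1 to 10 rows; each row shifts and turns the commanded pose from where the row before left it; what a row does not reach is not made up. A row lasts 1/8 s, in which the tool goes at most 62.5 mm and 10.7 degrees, less where a joint would pass 70% of its speed; a pose out of reach is approached as far as the arm can. A call with a number of a shift or a turn outside -1 to 1 is refused whole. A call with a gripper value outside its range is refused whole. The fingers move at their own pace and stop on an object; the grip force is fixed at half the most. Time passes only in rows, so rows that do not move let the fingers close. It gives the time, the measured TCP pose, the force, the opening and the grip force at its end, in the units of the state.
- env.read_state(): the state, without advancing time (a new reading comes with each control period).
- env.read_camera(name): name is "scene" or "side" or "wrist"; returns the picture (480x640x3 uint8, red, green, blue); there is no depth.
- env.calibration(name): a dict with "fx", "fy", "cx", "cy" (pixels), "world_from_camera" (4x4, takes a point from camera to world coordinates); the wrist camera has in their place "tool_from_camera" (4x4, takes a point from camera to tool coordinates, whose origin is the TCP and whose axes are the flange's). Camera axes: x right, y down, z forward; pixel columns grow to the right and rows downward; lengths in mm; the calibration is good to about 2 mm. A picture is of the moment at which its call begins: read the wrist's pose just before it. calibration takes no time and is no camera call.
- env.hand_in(): hands the job in; it is judged then, once.
The state is a dict: "clock": time; "joint_positions": joint angles; "joint_vel": joint speeds; "effort": joint torques, N m; "tool_pos": TCP position; "eef_rot": TCP orientation; "contact_force": force on the tool from outside, world axes, zero at the start; "torque": the same for the moment, N m; "finger_gap": opening from 0.0 (shut) to 1.0 (fully open); "gripper_force": force on a finger pad.
Only numpy, scipy, OpenCV 4.12 (cv2) and the standard library are available. Lean on these libraries where they do the work, as an engineer would, in place of code of your own. Each camera call takes 0.05 s, during which the arm holds its last target. There are 200 camera calls.

## Working session

There is one attempt and no reset: what is moved stays moved. The work goes in short steps, Python scripts to look and compute and a tool call to move; the robot and the scene stay as the last step left them, time stands still between calls to the robot, and variables do not carry over. Pictures are saved under pics/ and viewed, at most 14 in all, crops included, and the job is handed in when it is done.

Besides the shell and the picture viewer there is one more tool, called after "Emit:" by a JSON object that holds its "method" and its "body", one argument or row to a line. drive_tool: Moves the arm, as the interface text tells. Its arguments: {"type":"object","properties":{"plan":{"type":"array"}},"required":["plan"]}

```bash
ls; mkdir -p pics; python3 - <<'E'
from cell import env
import cv2,numpy as np
np.set_printoptions(precision=3,suppress=True)
print(env.tips_ahead, env.read_state())
for n in("scene","side"):
    cv2.imwrite(f"pics/{n}0.png",env.read_camera(n)[:,:,::-1]); print(n,env.calibration(n))
print(env.calibration("wrist"))
E
```

```text
pics
17.0 {'clock': 0.0, 'joint_positions': array([-1.38 ,  0.207,  1.543, -0.   ,  1.393, -0.15 ]), 'joint_vel': array([ 0.   , -0.001,  0.   ,  0.001, -0.001, -0.001]), 'effort': array([ -0.002, -37.088, -28.142,   0.07 ,   0.036,  -0.   ]), 'tool_pos': array([ 192.033, -541.182,  221.316]), 'eef_rot': array([-3.094, -0.532,  0.   ]), 'contact_force': array([-0.798, -0.384,  0.795]), 'torque': array([-0.016,  0.001, -0.054]), 'gripper_force': 0.0, 'finger_gap': 1.001588664989708}
scene {'fx': 523.6508546746059, 'fy': 523.6508546746059, 'cx': 318.7409636614981, 'cy': 235.40574908948267, 'world_from_camera': array([[  -0.305,    0.772,   -0.557, 1003.535],
       [   0.952,    0.241,   -0.188,  137.381],
       [  -0.011,   -0.588,   -0.809,  777.182],
       [   0.   ,    0.   ,    0.   ,    1.   ]])}
side {'fx': 577.748067929842, 'fy': 577.748067929842, 'cx': 325.40166234217054, 'cy': 234.26978842266016, 'world_from_camera': array([[ -0.986,  -0.076,   0.15 , 327.95 ],
       [ -0.167,   0.557,  -0.814, 801.772],
       [ -0.021,  -0.827,  -0.561, 636.058],
       [  0.   ,   0.   ,   0.   ,   1.   ]])}
{'fx': 409.17333840880565, 'fy': 409.17333840880565, 'cx': 327.47527458661847, 'cy': 243.50659884863953, 'tool_from_camera': array([[  -0.001,   -0.97 ,   -0.243,   70.945],
       [   1.   ,   -0.001,   -0.002,   -0.003],
       [   0.001,   -0.243,    0.97 , -161.777],
       [   0.   ,    0.   ,    0.   ,    1.   ]])}
```

View pics/scene0.png

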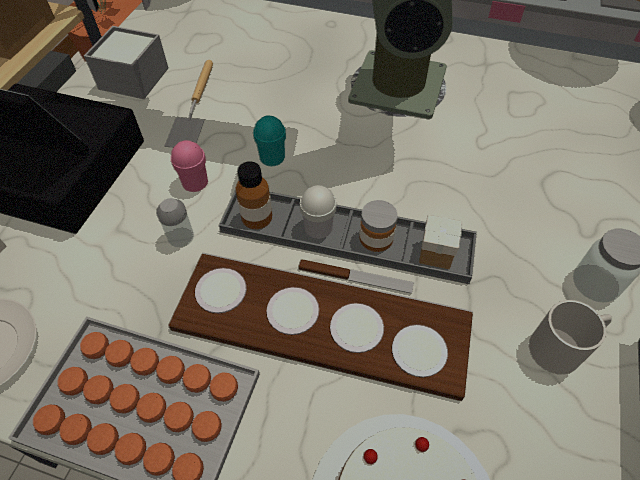

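View pics/side0.png

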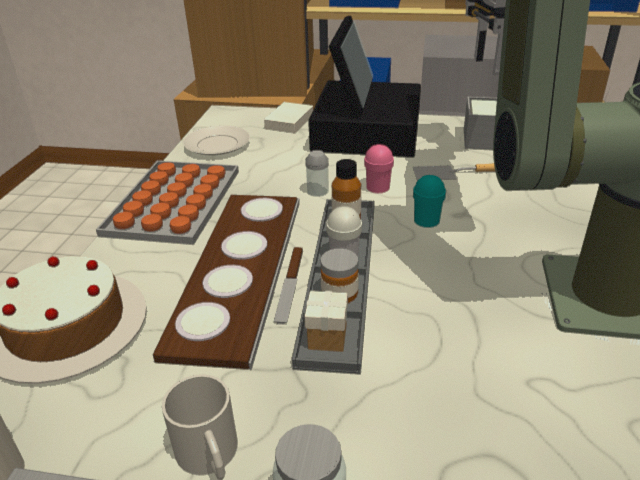

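Scene: along the row from −y to +y the carrier holds bottle (253,195), cup (318,210), jar (378,225) and carton (440,240). The boards, in the same order, are at (220,290), (293,310), (357,327) and (420,350). The knife is at (355,276), the shaker at (174,222), and the pink and turquoise look-alikes are off to the side.

```bash
cat > h.py <<'E'
from cell import env
import cv2,numpy as np
np.set_printoptions(precision=1,suppress=True)
from scipy.spatial.transform import Rotation as R
def cam(n):
    c=env.calibration(n)
    if n=="wrist":
        s=env.read_state();T=np.eye(4);T[:3,:3]=R.from_rotvec(s["eef_rot"]).as_matrix();T[:3,3]=s["tool_pos"]
        return c,T@c["tool_from_camera"]
    return c,c["world_from_camera"]
def ray(c,W,u,v):
    d=W[:3,:3]@np.array([(u-c["cx"])/c["fx"],(v-c["cy"])/c["fy"],1]);return W[:3,3],d/np.linalg.norm(d)
def onz(c,W,u,v,z):
    o,d=ray(c,W,u,v);return o+d*(z-o[2])/d[2]
def tri(r1,r2):
    A=sum(np.eye(3)-np.outer(d,d) for o,d in(r1,r2));b=sum((np.eye(3)-np.outer(d,d))@o for o,d in(r1,r2))
    return np.linalg.solve(A,b)
def blobs(m,amin):
    n,l,s,c=cv2.connectedComponentsWithStats(m.astype(np.uint8));return [(s[i],c[i],l==i) for i in range(1,n) if s[i][4]>amin]
E
python3 - <<'E'
from h import *
for n,roi,th in(("scene",(150,235,490,400),None),("side",(150,180,310,365),None)):
    im=cv2.imread(f"pics/{n}0.png");c,W=cam(n)
    hsv=cv2.cvtColor(im,cv2.COLOR_BGR2HSV);x0,y0,x1,y1=roi
    m=np.zeros(im.shape[:2],bool);m[y0:y1,x0:x1]=(hsv[y0:y1,x0:x1,2]>135)
    m2=m
    for s,ce,mm in blobs(m2,400):
        ct=max(cv2.findContours(mm.astype(np.uint8),0,1)[0],key=len);e=cv2.fitEllipse(cv2.convexHull(ct))
        if s[4]>4000: continue
        pts=np.array([onz(c,W,*p[0],24) for p in ct]);(pc,r)=cv2.minEnclosingCircle(pts[:,:2].astype(np.float32))
        print(n,s,np.array(e[0]),onz(c,W,*e[0],24)[:2],np.array(pc),r)
a=cv2.imread("pics/scene0.png")[155:285,215:480];b=cv2.imread("pics/side0.png")[155:370,290:380]
cv2.imwrite("pics/c1.png",cv2.resize(a,None,fx=3,fy=3,interpolation=2));cv2.imwrite("pics/c2.png",cv2.resize(b,None,fx=2.75,fy=2.75,interpolation=2))
E
```

```text
scene [ 195  268   51   44 1730] [219.9 289.8] [ 639.5 -159.6] [ 638.4 -160. ] 41.8399772644043
scene [ 267  287   52   47 1884] [292.2 310.2] [639.3 -32.6] [638.  -32.8] 41.99528121948242
scene [ 330  303   54   49 2013] [356.5 327.2] [637.2  74.1] [636.   73.6] 42.00514602661133
scene [ 392  325   56   52 2199] [419.4 350.3] [645.7 176.2] [644.6 175.8] 41.92314147949219
side [150 180  39  46 712] [166.1 199. ] [ 844.4 -170.2] [ 838.  -163.5] 92.23930358886719
side [ 150  180   67   56 1066] [188.9 207.4] [ 784.2 -144. ] [ 795.6 -153.7] 113.35246276855469
side [241 198  42  22 728] [261.3 208.5] [ 635.6 -159.6] [ 635.8 -160.9] 43.07096862792969
side [221 231  46  27 956] [243.7 244.2] [635.6 -32.8] [635.7 -34.4] 43.16286849975586
side [ 203  265   50   32 1225] [227.3 280.1] [633.4  73.9] [633.3  72.5] 43.08687210083008
side [ 175  302   55   38 1587] [202.  320.4] [642.  176.1] [642.8 174.7] 42.80937576293945
```

View pics/c1.png

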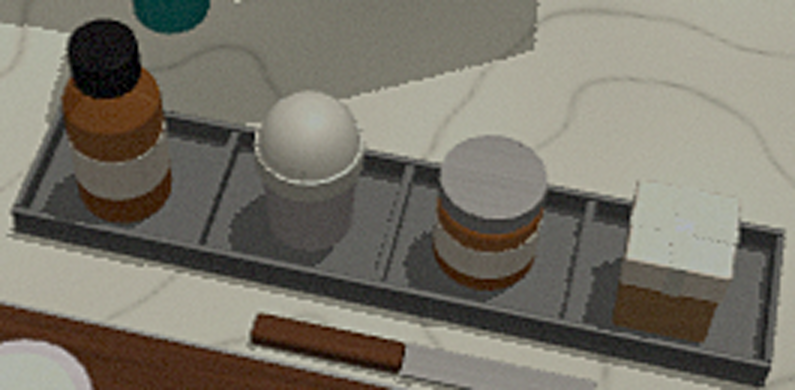

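View pics/c2.png

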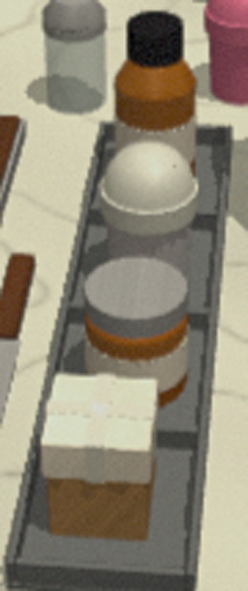

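```bash
python3 - <<'E'
from h import *
P={'bottle':((104,58),(155,39),122),'cup':((309,138),(150,188),81),'jar':((493,186),(136,293),69),'carton':((681,229),(100,429),62.5)}
cs,cd=cam("scene"),cam("side")
for k,(a,b,z) in P.items():
    a=np.array(a)/3+[215,155];b=np.array(b)/2.75+[290,155]
    print(k,tri(ray(*cs,*a),ray(*cd,*b)),z,onz(*cs,*a,z)[:2],onz(*cd,*b,z)[:2])
for z,q in((22,[(62,50),(14,215),(768,372),(783,232)]),):
    for p in q: print("carrier",onz(*cs,*(np.array(p)/3+[215,155]),z))
for p in[(300,265),(350,276),(412,290)]: print("knife",onz(*cs,*p,8))
print("shaker",onz(*cs,172,222,50))
E
```

```text
bottle [ 463.  -166.5  120.7] 122 [ 465.2 -165.2] [ 462.2 -165.6]
cup [449.6 -49.3  75.4] 81 [454.3 -47.6] [448.3 -41.1]
jar [444.7  58.8  69.3] 69 [447.5  60.4] [443.2  54.8]
carton [444.4 169.2  64.3] 62.5 [440.9 168.2] [445.8 169.4]
carrier [ 384.6 -240.3   22. ]
carrier [ 518.  -214.8   22. ]
carrier [493.2 233.4  22. ]
carrier [393.2 228.   22. ]
knife [544.1 -52.7   8. ]
knife [539.7  36.6   8. ]
knife [535.  143.7   8. ]
shaker [ 551.5 -286.1   50. ]
```

Emit:
{"method": "drive_tool", "body": {
  "plan": [0.2,0.275,0,0,0,-0.02,94,0.3,0.415,0,0,0,-0.02,94,0.3,0.415,0,0,0,-0.02,94,0.3,0.415,0,0,0,-0.02,94,0.3,0.415,0,0,0,-0.02,94,0.3,0.415,0,0,0,-0.02,94,0.3,0.415,0,0,0,-0.02,94,0.3,0.415,0,0,0,-0.02,94,0.25,0.35,0,0,0,-0.02,94,0.15,0.22,0,0,0,-0.001,94]
}}

```text
clock: 1.35
tool_pos: [462.7, -164.9, 222.0]
eef_rot: [-3.14, -0.092, 0.001]
contact_force: [0.9, -0.4, -0.0]
finger_gap: 0.997
gripper_force: 0.0
```

```bash
cat > look.py <<'E'
from h import *
import sys
im=env.read_camera("wrist")[:,:,::-1].copy();cv2.imwrite(f"pics/{sys.argv[1]}.png",im)
s=env.read_state();print(s["tool_pos"],R.from_rotvec(s["eef_rot"]).as_matrix(),s["clock"])
E
python3 look.py w1
```

```text
[ 463.9 -163.   222. ] [[ 1.   0.1  0. ]
 [ 0.1 -1.   0. ]
 [ 0.  -0.  -1. ]] 1.4
```

View pics/w1.png

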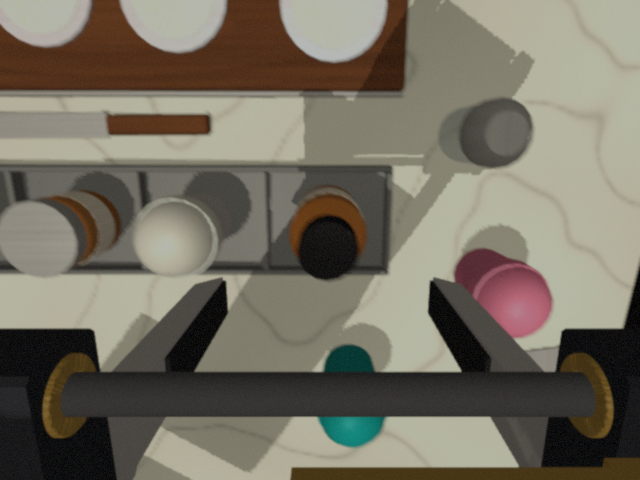

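The bottle's cap is centred at (328,248), the cup's dome at (176,237), the jar's lid at (40,238) and the pink look-alike at (512,300). The carrier sits square in the view.

```bash
python3 - <<'E'
from h import *
c,W=cam("wrist")
for n,u,v,z in(("cap",328,247,133),("cup",175,237,90),("jar",40,238,77),("pink",515,302,95),("turq",352,415,95),("b1",333,12,24)): print(n,onz(c,W,u,v,z))
E
```

```text
cap [ 469.5 -162.2  133. ]
cup [459.3 -49.5  90. ]
jar [449.   59.7  77. ]
pink [ 425.4 -305.8   95. ]
turq [ 320.  -190.4   95. ]
b1 [ 634.  -156.2   24. ]
```

Emit:
{"method": "drive_tool", "body": {
  "plan": [0.03,0,-0.4,0,0,0,94,0,0,-0.5,0,0,0,94,0,0,-0.4,0,0,0,94,0,0,-0.2,0,0,0,94,0,0,-0.06,0,0,0,94,0,0,0,0,0,0,70,0,0,0,0,0,0,40,0,0,0,0,0,0,40,0,0,0,0,0,0,40]
}}

```text
clock: 2.52
tool_pos: [465.6, -166.8, 67.2]
eef_rot: [-3.14, -0.088, -0.002]
contact_force: [-0.4, 1.4, 2.5]
finger_gap: 0.613
gripper_force: 30.2
```

Emit:
{"method": "drive_tool", "body": {
  "plan": [0,0,0.1,0,0,0,40,0,0,0.3,0,0,0,40,0,0,0.3,0,0,0,40,0.22,0,0,0,0,0,40,0.45,0.02,0,0,0,0,40,0.45,0.02,0,0,0,0,40,0.4,0.02,0,0,0,0,40,0.2,0.01,-0.1,0,0,0,40,0,0,-0.2,0,0,0,40,0,0,0,0,0,0,40]
}}

```text
clock: 3.78
tool_pos: [633.5, -158.8, 102.6]
eef_rot: [-3.137, -0.089, 0.013]
contact_force: [0.3, -0.2, -3.3]
finger_gap: 0.613
gripper_force: 30.0
```

```bash
python3 - <<'E'
from h import *
a=env.read_camera("scene")[:,:,::-1];b=env.read_camera("wrist")[:,:,::-1];s=env.read_camera("side")[:,:,::-1]
cv2.imwrite("pics/t1.png",np.hstack([cv2.resize(a[150:390,140:300],(400,600)),cv2.resize(s[90:300,200:340],(400,600))]))
print(env.read_state()["tool_pos"],env.read_state()["finger_gap"])
# cap in the wrist view
g=cv2.cvtColor(b,cv2.COLOR_BGR2HSV);cv2.imwrite("pics/t1w.png",b)
E
```

```text
[ 636.2 -160.   106.4] 0.6120180167092103
```

View pics/t1.png

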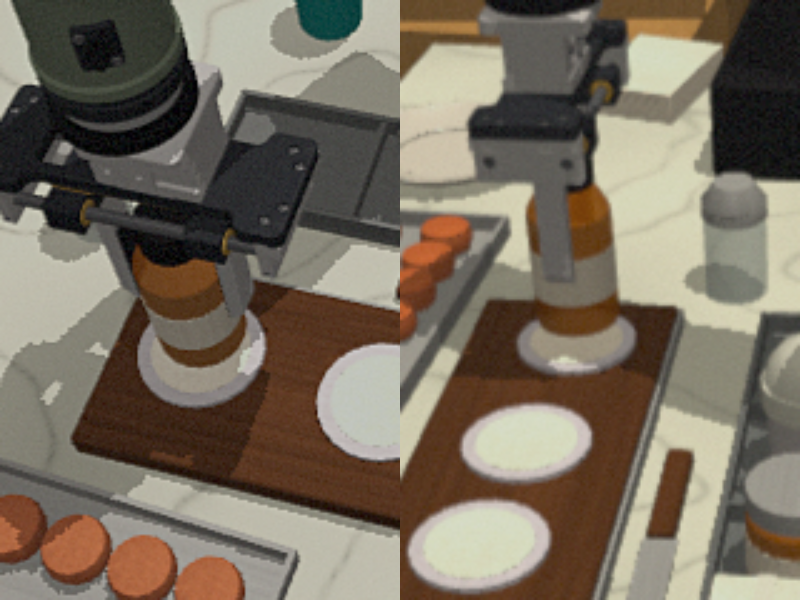

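```bash
python3 - <<'E'
from h import *
cs,cd=cam("scene"),cam("side")
a=(140+203/2.5,150+343/2.5);b=(200+175/2.857,90+320/2.857)
print(tri(ray(*cs,*a),ray(*cd,*b)),onz(*cs,*a,45),onz(*cd,*b,45))
E
```

```text
[ 637.  -157.4   37.3] [ 644.6 -151.3   45. ] [ 631.5 -150.7   45. ]
```

Emit:
{"method": "drive_tool", "body": {
  "plan": [0,0,-0.12,0,0,0,40,0,0,-0.06,0,0,0,40,0,0,-0.02,0,0,0,40,0,0,-0.01,0,0,0,40,0,0,0,0,0,0,40]
}}

```text
clock: 4.55
tool_pos: [637.2, -159.9, 86.3]
eef_rot: [3.14, 0.089, 0.0]
contact_force: [-3.2, 1.7, 3.6]
finger_gap: 0.615
gripper_force: 30.0
```

Emit:
{"method": "drive_tool", "body": {
  "plan": [0,0,0,0,0,0,64,0,0,0,0,0,0,80,0,0,0,0,0,0,94,0,0,0.3,0,0,0,94,0,0,0.5,0,0,0,94,0,0,0.4,0,0,0,94,-0.4,0.25,0.2,0,0,0,94,-0.5,0.3,0,0,0,0,94,-0.5,0.3,0,0,0,0,94,-0.42,0.26,0,0,0,0,94]
}}

```text
clock: 5.8
tool_pos: [453.6, -48.0, 225.5]
eef_rot: [3.14, 0.089, 0.001]
contact_force: [-0.3, 0.6, 1.1]
finger_gap: 1.002
gripper_force: 0.0
```

```bash
sleep 0; python3 look.py w2
```

```text
[447.8 -44.6 223.8] [[ 1.   0.1 -0. ]
 [ 0.1 -1.   0. ]
 [-0.  -0.  -1. ]] 5.85
```

View pics/w2.png

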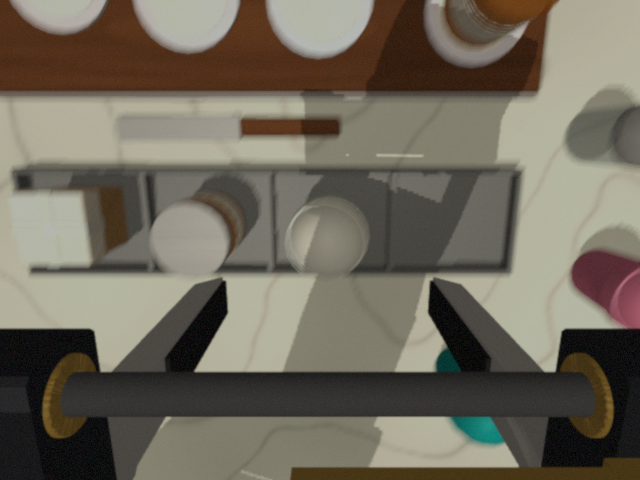

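The cup rim circle is centred at (327,237), the jar's lid at (193,236) and the carton's lid at (50,228). The bottle stands upright on its board.

```bash
cat > rel.py <<'E'
from h import *
import sys
P=[]
for i in range(4):
    im=env.read_camera("wrist");P.append(env.read_state()["tool_pos"])
print("tcp",np.mean(P,0),np.std(P,0))
c,W=cam("wrist");W[:3,3]+=np.mean(P,0)-env.read_state()["tool_pos"]
for a in sys.argv[1:]:
    u,v,z=map(float,a.split(","));print(a,onz(c,W,u,v,z))
cv2.imwrite("pics/last.png",im[:,:,::-1])
E
python3 rel.py 327,237,80 193,236,77 320,12,24
```

```text
tcp [454.  -48.1 225.4] [2.  1.1 0.7]
327,237,80 [453.2 -47.3  80. ]
193,236,77 [447.5  56.8  77. ]
320,12,24 [624.9 -32.1  24. ]
```

Emit:
{"method": "drive_tool", "body": {
  "plan": [-0.01,0.01,-0.4,0,0,0,94,0,0,-0.5,0,0,0,94,0,0,-0.4,0,0,0,94,0,0,-0.22,0,0,0,94,0,0,-0.06,0,0,0,94,0,0,0,0,0,0,75,0,0,0,0,0,0,45,0,0,0,0,0,0,45,0,0,0,0,0,0,45]
}}

```text
clock: 7.18
tool_pos: [455.1, -48.4, 68.5]
eef_rot: [3.139, 0.089, 0.004]
contact_force: [-0.1, 0.1, 2.4]
finger_gap: 0.674
gripper_force: 30.0
```

Emit:
{"method": "drive_tool", "body": {
  "plan": [0,0,0.1,0,0,0,45,0,0,0.3,0,0,0,45,0,0,0.1,0,0,0,45,0.25,0.02,0,0,0,0,45,0.45,0.04,0,0,0,0,45,0.5,0.04,0,0,0,0,45,0.42,0.03,0,0,0,0,45,0.22,0.02,-0.1,0,0,0,45,0,0,0,0,0,0,45,0,0,0,0,0,0,45]
}}

```text
clock: 8.43
tool_pos: [636.8, -32.8, 106.7]
eef_rot: [-3.14, -0.089, 0.004]
contact_force: [0.0, 0.0, -1.7]
finger_gap: 0.671
gripper_force: 30.0
```

```bash
python3 - <<'E'
from h import *
a=env.read_camera("scene")[:,:,::-1];s=env.read_camera("side")[:,:,::-1]
cv2.imwrite("pics/t2.png",np.hstack([cv2.resize(a[200:360,160:360],(500,400)),cv2.resize(s[120:280,200:320],(300,400))]))
E
```

```text
(no output)
```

View pics/t2.png

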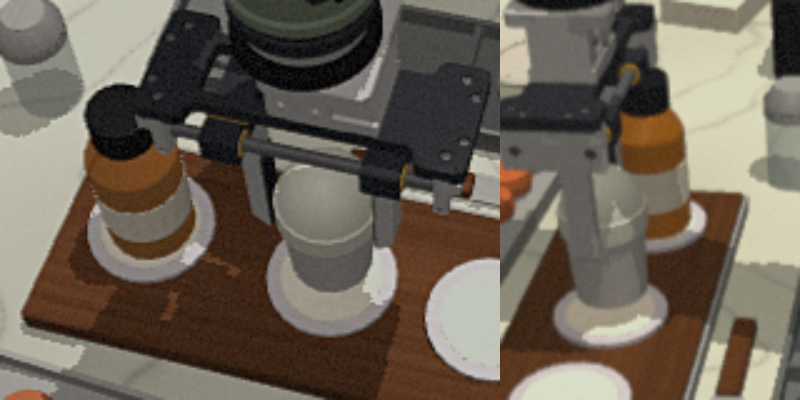

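Emit:
{"method": "drive_tool", "body": {
  "plan": [0,0,-0.12,0,0,0,45,0,0,-0.06,0,0,0,45,0,0,-0.02,0,0,0,45,0,0,-0.01,0,0,0,45,0,0,0,0,0,0,45]
}}

```text
clock: 9.15
tool_pos: [637.7, -32.8, 87.6]
eef_rot: [-3.14, -0.089, 0.002]
contact_force: [-4.3, 0.8, 5.7]
finger_gap: 0.679
gripper_force: 30.0
```

Emit:
{"method": "drive_tool", "body": {
  "plan": [0,0,0,0,0,0,68,0,0,0,0,0,0,80,0,0,0,0,0,0,94,0,0,0.3,0,0,0,94,0,0,0.5,0,0,0,94,0,0,0.4,0,0,0,94,-0.4,0.2,0.2,0,0,0,94,-0.53,0.25,0,0,0,0,94,-0.53,0.25,0,0,0,0,94,-0.44,0.2,0,0,0,0,94]
}}

```text
clock: 10.4
tool_pos: [446.3, 57.9, 226.4]
eef_rot: [-3.14, -0.089, -0.0]
contact_force: [-0.1, 0.2, 0.8]
finger_gap: 1.004
gripper_force: 0.0
```

```bash
python3 rel.py 327,237,77
```

```text
tcp [444.8  58.5 225.9] [2.9 1.1 0.7]
327,237,77 [443.1  59.4  77. ]
```

View pics/last.png

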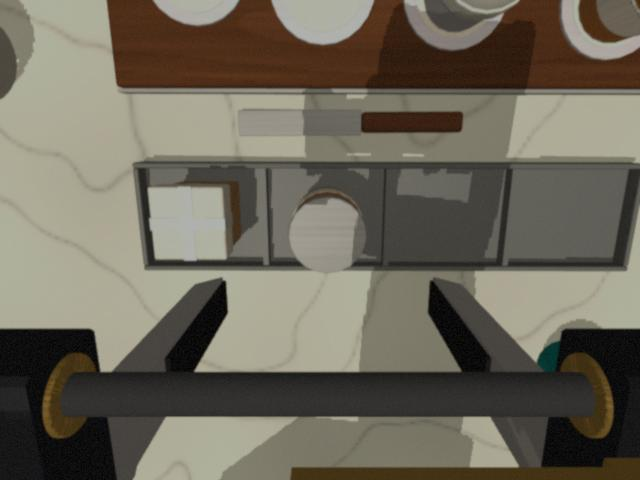

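The jar's lid is centred at (327,234) and the carton's lid at (188,223). The jaws are lined up with the jar.

Emit:
{"method": "drive_tool", "body": {
  "plan": [0,0.01,-0.4,0,0,0,94,0,0,-0.5,0,0,0,94,0,0,-0.5,0,0,0,94,0,0,-0.28,0,0,0,94,0,0,-0.08,0,0,0,94,0,0,0,0,0,0,75,0,0,0,0,0,0,45,0,0,0,0,0,0,45,0,0,0,0,0,0,45]
}}

```text
clock: 11.72
tool_pos: [449.2, 58.1, 51.6]
eef_rot: [-3.14, -0.089, -0.004]
contact_force: [0.1, 1.0, 3.7]
finger_gap: 0.652
gripper_force: 30.0
```

Emit:
{"method": "drive_tool", "body": {
  "plan": [0,0,0.1,0,0,0,45,0,0,0.3,0,0,0,45,0,0,0.1,0,0,0,45,0.25,0.02,0,0,0,0,45,0.48,0.04,0,0,0,0,45,0.5,0.04,0,0,0,0,45,0.42,0.03,0,0,0,0,45,0.22,0.03,-0.1,0,0,0,45,0,0,0,0,0,0,45,0,0,0,0,0,0,45]
}}

```text
clock: 12.98
tool_pos: [633.7, 74.1, 89.5]
eef_rot: [-3.14, -0.089, 0.004]
contact_force: [-0.0, -0.4, -2.9]
finger_gap: 0.654
gripper_force: 30.0
```

```bash
python3 - <<'E'
from h import *
a=env.read_camera("scene")[:,:,::-1];s=env.read_camera("side")[:,:,::-1]
cv2.imwrite("pics/t3.png",np.hstack([cv2.resize(a[200:360,220:420],(500,400)),cv2.resize(s[180:340,180:300],(300,400))]))
E
```

```text
(no output)
```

View pics/t3.png

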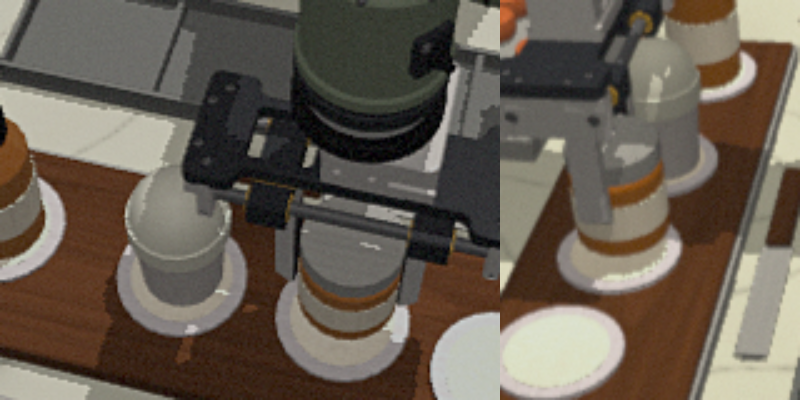

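The jar hangs upright over its board, whose centre is at about (343,322) in the crop. The cup stands upright on its board. I'm lowering the jar.

Emit:
{"method": "drive_tool", "body": {
  "plan": [0,0,-0.12,0,0,0,45,0,0,-0.06,0,0,0,45,0,0,-0.02,0,0,0,45,0,0,-0.01,0,0,0,45,0,0,0,0,0,0,45]
}}

```text
clock: 13.7
tool_pos: [634.4, 74.0, 70.7]
eef_rot: [3.14, 0.089, -0.003]
contact_force: [-5.6, 0.1, 6.0]
finger_gap: 0.655
gripper_force: 30.0
```

Emit:
{"method": "drive_tool", "body": {
  "plan": [0,0,0,0,0,0,66,0,0,0,0,0,0,80,0,0,0,0,0,0,94,0,0,0.37,0,0,0,94,0,0,0.5,0,0,0,94,0,0,0.5,0,0,0,94,-0.4,0.2,0.2,0,0,0,94,-0.52,0.28,0,0,0,0,94,-0.52,0.28,0,0,0,0,94,-0.44,0.2,0,0,0,0,94]
}}

```text
clock: 14.95
tool_pos: [445.3, 171.0, 226.5]
eef_rot: [-3.14, -0.089, -0.001]
contact_force: [-0.1, 0.3, -0.2]
finger_gap: 0.996
gripper_force: 0.0
```

```bash
python3 rel.py 327,234,75
```

```text
tcp [443.9 171.4 226.2] [2.7 0.9 0.5]
327,234,75 [444.1 172.4  75. ]
```

View pics/last.png

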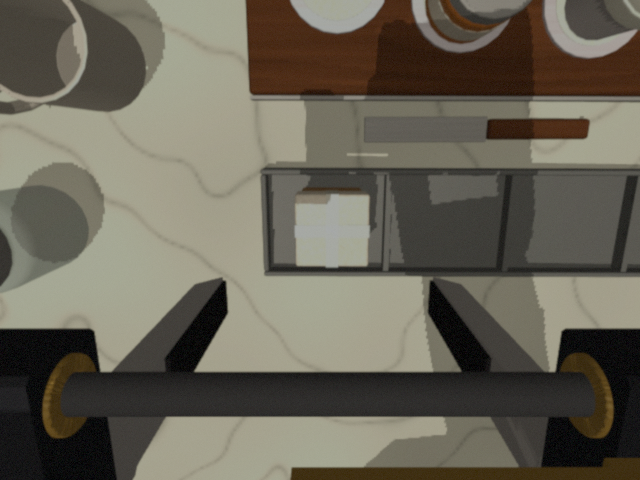

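The carton lid is square to the jaws and centred at (332,230), which means a shift of about +3 mm in x and −3 mm in y.

Emit:
{"method": "drive_tool", "body": {
  "plan": [0.03,-0.03,-0.4,0,0,0,94,0,0,-0.5,0,0,0,94,0,0,-0.4,0,0,0,94,0,0,-0.28,0,0,0,94,0,0,-0.08,0,0,0,94,0,0,0,0,0,0,70,0,0,0,0,0,0,40,0,0,0,0,0,0,40,0,0,0,0,0,0,40]
}}

```text
clock: 16.27
tool_pos: [450.9, 167.4, 61.4]
eef_rot: [-3.14, -0.089, -0.003]
contact_force: [-0.7, -1.3, 4.1]
finger_gap: 0.617
gripper_force: 30.1
```

Emit:
{"method": "drive_tool", "body": {
  "plan": [0,0,0.1,0,0,0,40,0,0,0.3,0,0,0,40,0,0,0.1,0,0,0,40,0.25,0.01,0,0,0,0,40,0.5,0.03,0,0,0,0,40,0.52,0.02,0,0,0,0,40,0.43,0.02,0,0,0,0,40,0.23,0.01,-0.1,0,0,0,40,0,0,0,0,0,0,40,0,0,0,0,0,0,40]
}}

```text
clock: 17.52
tool_pos: [641.7, 176.0, 99.7]
eef_rot: [3.14, 0.089, -0.004]
contact_force: [-0.9, -0.4, -1.3]
finger_gap: 0.613
gripper_force: 30.0
```

```bash
python3 - <<'E'
from h import *
a=env.read_camera("scene")[:,:,::-1];s=env.read_camera("side")[:,:,::-1]
cv2.imwrite("pics/t4.png",np.hstack([cv2.resize(a[220:400,280:480],(500,450)),cv2.resize(s[200:380,160:280],(300,450))]))
E
```

```text
(no output)
```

View pics/t4.png

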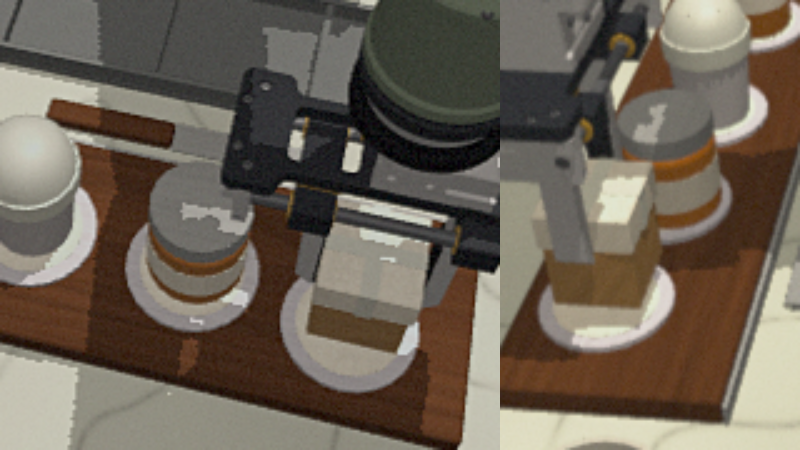

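The carton hangs upright over its board, and the jar is standing on its own. I'm lowering the carton.

Emit:
{"method": "drive_tool", "body": {
  "plan": [0,0,-0.12,0,0,0,40,0,0,-0.06,0,0,0,40,0,0,-0.02,0,0,0,40,0,0,-0.01,0,0,0,40,0,0,0,0,0,0,40]
}}

```text
clock: 18.25
tool_pos: [643.2, 176.2, 80.5]
eef_rot: [-3.14, -0.089, -0.0]
contact_force: [-4.1, -0.8, 4.4]
finger_gap: 0.621
gripper_force: 30.0
```

Emit:
{"method": "drive_tool", "body": {
  "plan": [0,0,0,0,0,0,64,0,0,0,0,0,0,80,0,0,0,0,0,0,94,0,0,0.37,0,0,0,94,0,0,0.5,0,0,0,94,0,0,0.5,0,0,0,94,-0.4,0,0.4,0,0,0,94,-0.5,0,0.2,0,0,0,94,-0.5,0,0,0,0,0,94,-0.4,0,0,0,0,0,94]
}}

```text
clock: 19.5
tool_pos: [461.6, 176.1, 276.9]
eef_rot: [-3.14, -0.089, -0.002]
contact_force: [-0.1, 1.3, 0.8]
finger_gap: 1.001
gripper_force: 0.0
```

```bash
python3 - <<'E'
from h import *
a=env.read_camera("scene")[:,:,::-1];s=env.read_camera("side")[:,:,::-1]
cv2.imwrite("pics/t5.png",np.hstack([cv2.resize(a[200:400,150:480],(495,300)),cv2.resize(s[130:370,140:384],(305,300))]))
cv2.imwrite("pics/f_scene.png",a);cv2.imwrite("pics/f_side.png",s)
cv2.imwrite("pics/t6.png",np.vstack([cv2.resize(a[220:390,180:460],None,fx=2.1,fy=2.1,interpolation=2),cv2.resize(s[180:345,160:440],None,fx=2.1,fy=2.1,interpolation=2)[:240]])[:598])
E
```

```text
(no output)
```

View pics/t6.png

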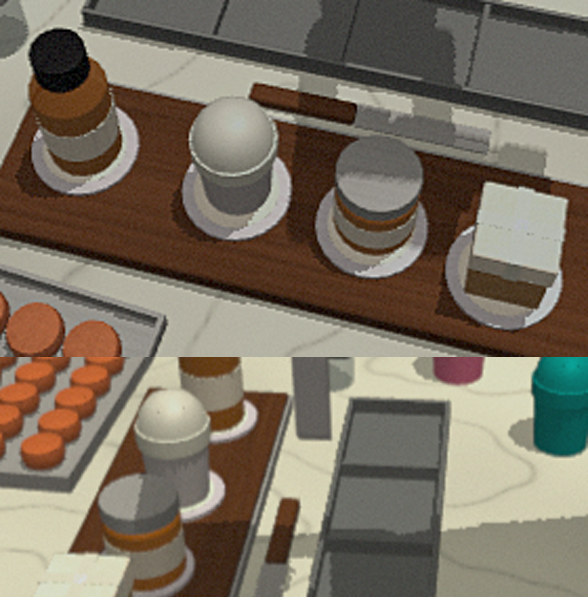

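```bash
python3 - <<'E'
from h import *
cs=cam("scene")
for k,u,v,z,b in(("bottle",60,61,141,(638.4,-160)),("cup",234,141,100,(638,-33)),("jar",379,178,88,(636,74)),("carton",519,232,81.5,(644.6,176))):
    print(k,onz(*cs,180+u/2.1,220+v/2.1,z)[:2]-b)
# feet: lowest visible base point -> ray on z=24, then half-size back along the view
for k,u,v,r,b in(("bottle",87,175,29,(638.4,-160)),("cup",236,213,26,(638,-33)),("jar",374,256,31,(636,74))):
    p=onz(*cs,180+u/2.1,220+v/2.1,24)[:2];d=cs[1][:2,3]-p;d/=np.linalg.norm(d);print(k,p-d*r-b)
E
```

```text
bottle [-1.  2.]
cup [2.  3.6]
jar [-4.7  1.5]
carton [-5.1  1.8]
bottle [ 1.3 -5.4]
cup [-3.5 -3.7]
jar [-6.1  4.3]
```

```bash
python3 -c "
from cell import env
print(env.hand_in())"
```

```text
the job is handed in; nothing more can be done
None
```

The job is handed in: the bottle, cup, jar and carton stand upright on their matching boards in the same row order, each within about 7 mm of the middle by camera check; the arm did not touch the knife or shaker, and it took about 20 s of robot time.

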